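# Wedge the storage-well lid up to its catches for airing

### The job

Prop the lid of the storage well ajar for airing: lay the cedar wedge flat in the runner in front of the well, thin end towards the lid, then slide it in under the lid's edge until the lid has risen to the red marks and is nipped snugly against the rubber pads of the two catches, so that it cannot rattle, but without forcing it. Let the wedge alone do the lifting - keep the gripper off the lid - then let go, leaving the wedge holding by itself and everything else on the bench where it is.

Things in the scene. Friction and masses are not known exactly. Their poses are not given: they have to be found in the camera images.
- wedge: Reddish-brown cedar wedge, loose, 150 mm long, 40 mm wide, 75 to 150 g. Origin: middle of its flat underside; x points to the thin end, z up. 4 mm thick at the thin end (x = +75 mm), its top slopes up evenly to 40 mm thick at x = -55 mm; then a flat-topped heel, 40 mm high, to x = -75 mm. Balances near x = -20 mm. Starts flat on the bench left or right of the well.
- wedge_tip (a point): Middle of the wedge's thin end, at its underside (x = +75 mm on the wedge).
- wedge_heel (a point): Middle of the wedge's upright heel face (x = -75 mm, 20 mm above its underside), a good place to push. Gripping is across the 40 mm width near the heel. Friction of wood is about 0.55 to 0.65, so the wedge stays where it is left. A level push of some 11.5 N on the wedge leaves it snug; pressing down on it too adds about 0.6 times that to the push needed.
- well: Fixed low storage well of brown wood with a hinged pale-oak lid. Origin: on the bench right under the middle of the closed lid's free front edge; x points level into the well, from the front edge to the hinge (x = +160 mm), y left, z up; it may stand turned. A slot in its front, 70 mm wide, lets the runner pass in.
- lid: Lid of the well, pale oak, 160 mm in x, 220 mm in y, 14 mm thick, 350 g, level when closed, as at the start. Origin: middle of its hinge line at its underside; x points from front edge to hinge. Wedge and lid are snug when they press on one another with 5.5 N or more once let go (its weight alone gives about 2 N); over 14.5 N at any time strains the catches.
- catches_mid (a point): Point midway between the two brass catches at the lid's front corners, on the bench. Posts 76 to 84 mm high at y = 115 to 127 mm either side, arms reaching in to y = 91 mm, with rubber pads over the lid and red marks at the pads' level. Their height is adjustable: the lid's edge rises 9 to 17 mm until it meets the pads, different each time and not measured. The pads give under 1 mm at 20 N.
- runner_line (a point): Point on the bench under the outer end of the fixed runner: a grey channel along the well's x axis, from x = -180 to +140 mm, y = 0. Floor 48 mm wide between aluminium rails 5 mm thick that stand 8 mm above it. The floor is 22 mm above the bench, the closed lid's underside 40 mm.
- tin: Bystander: closed round tin of polish, 75 mm across, 26 mm high, dark with a red lid. Origin: centre of its underside.
- shoehorn: Bystander: long red plastic shoehorn lying flat along its x axis, from x = -208 to +225 mm, 44 mm wide, 12 mm high.
- key_dish: Bystander: white ceramic key dish, 110 mm across, 24 mm high. Origin: centre of its underside.
- shoe_tree_1: Bystander: cedar shoe tree lying along its x axis, 240 mm long, 72 mm wide, 72 mm high. Origin under its middle.
- shoe_tree_2: Bystander: the second cedar shoe tree, same as the first.
- carabiner: Bystander: stainless steel carabiner lying flat, 84 by 52 mm, 10 mm high.
- shoe_brush: Bystander: dark wooden shoe brush lying along its x axis, 160 by 50 mm, 40 mm high.
Things that resemble listed ones, but are neither listed nor needed, are in the scene too. Leave any yellow look-alike of the wedge alone.

How it is judged (in metres and radians):
On the way, in this order (a step that is already met when the one before it is completed fails the run):
1. the wedge lies flat in the runner, thin end to the lid, with the lid still closed (y of wedge in the frame of well between -0.008 and 0.008 m and y of wedge_tip in the frame of well between -0.01 and 0.01 m and z of wedge in the frame of well between 0.016 and 0.028 m and angle between wedge's own z axis and vertical below 0.08 rad and x of wedge_tip in the frame of well above -0.09 m and x of wedge in the frame of well below -0.02 m and angle between lid's own z axis and vertical below 0.01 rad), for 0.2 s.
2. the wedge, sliding in under the lid, lifts its edge (y of wedge in the frame of well between -0.008 and 0.008 m and y of wedge_tip in the frame of well between -0.01 and 0.01 m and z of wedge in the frame of well between 0.016 and 0.028 m and angle between wedge's own z axis and vertical below 0.08 rad and angle between lid's own z axis and vertical above 0.025 rad and contact force between wedge and lid above 0.5 N), for 0.2 s.
At the end, for the whole second after the job is handed in: The wedge lies flat in the runner (within 8 mm of its middle line, 10 mm at the thin end, tilt under 0.08 rad), thin end well under the lid, at rest and released; the lid is raised (tilted over 0.045 rad) and held up against its pads, so that wedge and lid press on one another with more than 5.5 N (y of wedge in the frame of well between -0.008 and 0.008 m and y of wedge_tip in the frame of well between -0.01 and 0.01 m and z of wedge in the frame of well between 0.016 and 0.028 m and angle between wedge's own z axis and vertical below 0.08 rad and x of wedge_tip in the frame of well above 0.05 m and angle between lid's own z axis and vertical above 0.045 rad and contact force between wedge and lid above 5.5 N and linear speed of wedge below 0.01 m/s); the robot touches nothing.
It fails at once if wedge and lid press on one another with more than 14.5 N (contact force between wedge and lid above 14.5 N).
It fails at once if the robot presses on the lid (contact force between any of the fingers, the arm and lid above 1 N).
It fails at once if a bystander is moved more than 25 mm (distance of any of tin, shoehorn, key_dish, shoe_tree_1, shoe_tree_2, carabiner, shoe_brush from where it was at the start of the episode above 0.025 m).
It also fails if it takes over 61 s, if anything falls off the work surface, if the arm or the gripper's body presses on something with over 40 N, if the wrist force passes 120 N, or if a joint passes its speed limit or range.

### The arm

A 6-joint arm with a two-finger parallel gripper is mounted at the origin on the work surface. World frame = base frame: x ahead of the robot, y to its left, z up, the work surface at z = 0. Lengths are in m, angles in degrees, forces in N, time in s.
With the tool pointing down it reaches from about 0.4 to 0.825 m from the base axis. Payload 7 kg.
Tool frame: the origin (TCP) lies midway between the tips of the shut fingers; the grasp point (between the pads) lies r.pinch_z behind it (r.pinch_z is the distance from the TCP to the grasp point, in m); z points along the fingers, y is the line along which they close (so a half turn about z gives the same grasp; the last joint's range is limited). The gripper opens to 88 mm and grips with 3 to 60 N. Pads are 19 mm wide; open, the fingers measure 130 mm over their backs; the gripper's body (78 mm by 193 mm) begins 47 mm behind the grasp point.
Start: joints at [91.45, 20.546, 0.682, 0, -70.136, -16.507], TCP at [0.175, 0.652, 0.197] pointing down, gripper open.
Joint ranges: [-176.03, 176.03], [-82.01, 121.73], [-58.28, 71.71], [-173.87, 95.51], [-174.79, -0.11], [-173.66, 173.66]. Speed limits (degrees/s): [136.94, 136.94, 172.46, 180, 180, 180].

### API

Orientations are given as [roll, pitch, yaw] about the fixed x, y, z axes, in that order (R = Rz(yaw) Ry(pitch) Rx(roll)).
In Python, from plant import r, optics, job gives the robot as it stands.
- The arm moves only by the shell command python3 -m crank 'ROWS' [FORCE]. ROWS is JSON, a list of rows, each an object with "xyz": the shift along the tool's x, y, z in units of 30 mm (1.0 is 30 mm), a list of three; "delta_rot": the turn, a rotation vector about the tool's x, y, z in degrees, a list of three; "claw": the closure, from 0 (fully open) to 1 (shut). A call has 1 to 20 rows; each row is the pose to reach, as a shift and turn from the pose commanded when the call began, along the tool's axes at that moment; what a row does not reach only later rows make up. A row lasts 1/8 s, in which the tool goes at most 62.5 mm and 10.7 degrees, less where a joint would pass 70% of its speed; a pose out of reach is approached as far as the arm can. A call with a gripper value outside its range is refused whole. The fingers move at their own pace and stop on an object; FORCE is the grip in N (left out, the last holds). Time passes only in rows, so rows that repeat a pose let the fingers close. It gives the time, the measured TCP pose, the force, the opening and the grip force at its end, in the units of the state.
- r.get_state(): the state, without advancing time (a new reading comes with each control period).
- optics.capture(name): name is "side" or "top" or "wrist"; returns a dict with "img" (480x640x3 uint8, blue, green, red), "fovy" (degrees; the focal length in pixels is half the picture's height over the tangent of half this angle, whatever the lens; pixels are square), "cx", "cy" (the principal point, pixels), "eye" and "rotation" of the camera in the world; the wrist camera has in their place "hand_eye" (4x4, takes a point from camera to tool coordinates, whose origin is the TCP and whose axes are the flange's). Camera axes: x right, y up, looking along -z (the intrinsics and any distortion apply to the point x, -y, -z); pixel columns grow to the right and rows downward; lengths in m; the calibration is good to about 2 mm. A picture is of the moment at which its call begins: read the wrist's pose just before it. There is no depth.
- job.close_job(): hands the job in; it is judged then, once.
The state is a dict: "time_s": time; "joints": joint angles; "qd": joint speeds; "joint_torque": joint torques, N m; "tcp_pos": TCP position; "eef_rot": TCP orientation; "contact_force": force on the tool from outside, world axes, zero at the start; "moment": the same for the moment, N m; "gripper_width": finger opening in m; "gripper_force": force on a finger pad.
Only numpy, scipy, OpenCV 4.12 (cv2) and the standard library are available. Lean on these libraries where they do the work, as an engineer would, in place of code of your own. Each camera call takes 0.05 s, during which the arm holds its last target. There are 200 camera calls.

## Working session

There is one attempt and no reset: what is moved stays moved. The work goes in short steps, Python scripts to look and compute and a shell command to move; the robot and the scene stay as the last step left them, time stands still between calls to the robot, and variables do not carry over. Pictures are saved under pics/ and viewed, at most 12 in all, crops included, and the job is handed in when it is done.

```bash
ls; mkdir -p pics
python3 - <<'E'
from plant import r,optics,job
import cv2,numpy as np
print(r.get_state(), r.pinch_z)
for n in ("side","top","wrist"):
    c=optics.capture(n); cv2.imwrite(f"pics/{n}0.png",c["img"]); print(n,{k:v for k,v in c.items() if k!="img"})
E
```

```text
pics
{'time_s': 0.0, 'joints': array([ 9.14497995e+01,  2.05912351e+01,  6.32962490e-01, -2.19536969e-02,
       -7.01360844e+01, -1.65068843e+01]), 'qd': array([ 0.0278882 , -0.04778197, -0.03231697,  0.00859774,  0.01930175,
       -0.03158238]), 'joint_torque': array([-1.32245674e-03, -5.82712162e+01,  2.93047374e+01,  6.99739158e+00,
        7.02534409e-03, -1.61906514e-04]), 'tcp_pos': array([0.17523105, 0.65128461, 0.19621307]), 'eef_rot': array([ 1.79903667e+02, -7.02536042e-03, -1.50645554e+01]), 'contact_force': array([-0.712796  , -0.33701602, -0.89137726]), 'moment': array([ 0.01032903, -0.05175378, -0.02595618]), 'gripper_force': 0.0, 'gripper_width': 0.08778780753144709} 0.0188
side {'fovy': 52.28318919763809, 'cx': 314.122803260582, 'cy': 237.92160874356782, 'eye': array([ 0.47731179, -0.98780874,  1.07003539]), 'rotation': array([44.12716825, -1.00052153, -2.6684686 ])}
top {'fovy': 44.26503323746863, 'cx': 328.1589138291849, 'cy': 232.53536577149717, 'eye': array([0.45868127, 0.0093447 , 1.51537356]), 'rotation': array([  2.76932067,  -0.69591991, -88.96093623])}
wrist {'fovy': 58.53333391793902, 'cx': 319.5539002268533, 'cy': 237.72851079488328, 'hand_eye': array([[-2.58633263e-04,  9.61437917e-01,  2.75021937e-01,
         7.37806605e-02],
       [ 9.99999226e-01,  5.83430328e-04, -1.09918132e-03,
         7.92162605e-05],
       [-1.21725074e-03,  2.75021439e-01, -9.61437323e-01,
        -1.85891847e-01],
       [ 0.00000000e+00,  0.00000000e+00,  0.00000000e+00,
         1.00000000e+00]])}
```

View pics/top0.png

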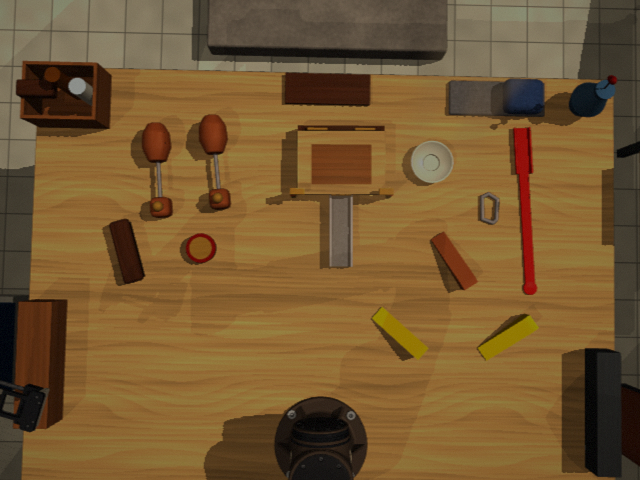

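View pics/side0.png

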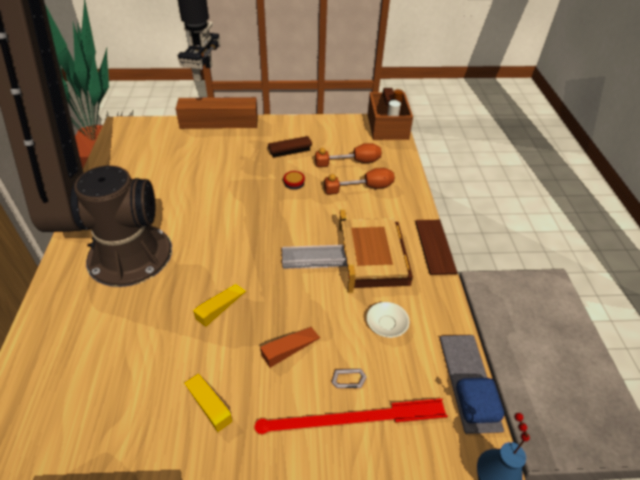

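The top view shows the cedar wedge at about (454,261), with its thick heel at (462,282) and its thin end at (437,237). The runner goes from (341,268) up to the well front at about (341,195). The two yellow look-alikes are at (400,333) and (508,337). The side view agrees: the thin end is at (318,335) and the heel at (265,355).

```bash
cat > h.py <<'E'
import numpy as np,cv2
from scipy.spatial.transform import Rotation as R
def cam(c,st=None):
    f=240/np.tan(np.radians(c["fovy"])/2)
    if "eye" in c: return f,c["cx"],c["cy"],np.array(c["eye"]),R.from_euler("xyz",c["rotation"],degrees=True).as_matrix()
    H=c["hand_eye"]; T=R.from_euler("xyz",st["eef_rot"],degrees=True).as_matrix()
    return f,c["cx"],c["cy"],st["tcp_pos"]+T@H[:3,3],T@H[:3,:3]
def ray(k,p):
    f,cx,cy,e,M=k; p=np.atleast_2d(p).astype(float)
    d=np.c_[(p[:,0]-cx)/f,-(p[:,1]-cy)/f,-np.ones(len(p))]@M.T
    return e,d/np.linalg.norm(d,axis=1)[:,None]
def plane(k,p,z):
    e,d=ray(k,p); return e+d*((z-e[2])/d[:,2])[:,None]
def tri(k1,p1,k2,p2):
    out=[]
    e1,d1=ray(k1,p1);e2,d2=ray(k2,p2)
    for a,b in zip(d1,d2):
        s=np.linalg.lstsq(np.c_[a,-b],e2-e1,rcond=None)[0]
        P=e1+a*s[0];Q=e2+b*s[1]; out.append([*(P+Q)/2,np.linalg.norm(P-Q)])
    return np.array(out)
def proj(k,P):
    f,cx,cy,e,M=k; q=(np.atleast_2d(P)-e)@M
    return np.c_[cx+f*q[:,0]/-q[:,2],cy-f*q[:,1]/-q[:,2]]
def blob(img,lo,hi,box):
    m=cv2.inRange(cv2.cvtColor(img,cv2.COLOR_BGR2HSV),lo,hi); b=np.zeros_like(m); x0,y0,x1,y1=box
    b[y0:y1,x0:x1]=m[y0:y1,x0:x1]; b=cv2.morphologyEx(b,cv2.MORPH_OPEN,np.ones((3,3)))
    cs=cv2.findContours(b,0,2)[0]; return max(cs,key=cv2.contourArea)
E
python3 - <<'E'
from h import *
from plant import r,optics
t=optics.capture("top");s=optics.capture("side");kt,ks=cam(t),cam(s)
for n,c,wb,rb in(("t",t,(425,225,485,295),(320,185,365,275)),("s",s,(255,322,325,370),(275,238,350,275))):
    hsv=cv2.cvtColor(c["img"],cv2.COLOR_BGR2HSV); 
    w=blob(c["img"],(0,150,40),(11,255,255),wb)
    g=blob(c["img"],(0,0,40),(179,70,255),rb)
    for nm,q in(("wedge",w),("run",g)):
        print(n,nm,cv2.contourArea(q),cv2.approxPolyDP(cv2.convexHull(q),2,True)[:,0].tolist(),cv2.minAreaRect(q))
a=t["img"][175:300,310:500];b=s["img"][210:380,240:420]
cv2.imwrite("pics/c1.png",np.vstack([cv2.resize(a,(600,395),interpolation=2)[:, :],]) )
cv2.imwrite("pics/c2.png",cv2.resize(b,(630,595),interpolation=2))
E
```

```text
t wedge 911.5 [[435, 236], [444, 233], [474, 276], [475, 283], [466, 288], [461, 286], [432, 242]] ((453.4999694824219, 260.5), (61.294368743896484, 16.918352127075195), 56.30992889404297)
t run 277.5 [[346, 222], [346, 265], [341, 265], [335, 251], [337, 236], [343, 222]] ((341.4144287109375, 243.36965942382812), (11.851874351501465, 43.2281494140625), 3.5763344764709473)
s wedge 945.5 [[317, 336], [272, 365], [262, 354], [262, 346], [308, 328]] ((288.2882995605469, 342.9454040527344), (21.445802688598633, 56.82806396484375), 59.47029495239258)
s run 1175.5 [[345, 258], [344, 265], [284, 267], [283, 248], [341, 245]] ((313.75732421875, 256.2975769042969), (20.513349533081055, 62.2840576171875), 87.56334686279297)
```

View pics/c1.png

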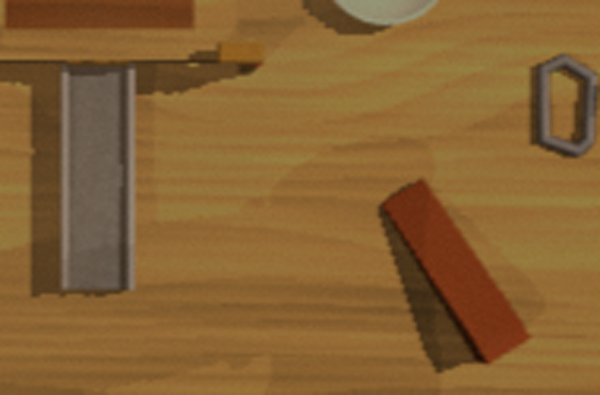

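View pics/c2.png

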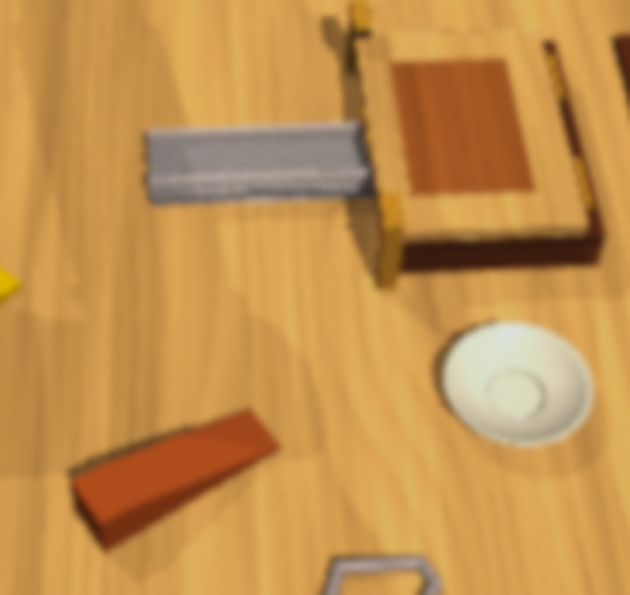

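The crops show runner rail corners in the top view at (329.6,266.8), (352.1,266.8), (329.6,195.6) and (352.1,195.6). The wedge's top corners there are heel (464.5,289.6) and (477.5,282), and thin end (430.6,240.5) and (443.6,232). Next I triangulate these against the side view.

Run:
```python
from h import *
from plant import r,optics
np.set_printoptions(precision=4,suppress=True)
t=optics.capture("top");s=optics.capture("side");kt,ks=cam(t),cam(s)
print("thin+,thin-,heel+,run outer+\n",tri(kt,[[430.6,240.5],[443.6,232],[464.5,289.6],[329.6,266.8]],ks,[[310.9,326.6],[319.7,336.6],[260.6,348.3],[282.3,247.1]]))
h=plane(kt,[[464.5,289.6],[477.5,282]],.04);th=plane(kt,[[430.6,240.5],[443.6,232]],.004)
H,T=h.mean(0),th.mean(0);print("heel",H,"thin",T,"len",np.hypot(*(T-H)[:2]),"w",np.linalg.norm(h[0]-h[1]),np.linalg.norm(th[0]-th[1]),"yaw",np.degrees(np.arctan2(*(T-H)[1::-1])))
ru=plane(kt,[[329.6,266.8],[352.1,266.8],[329.6,195.6],[352.1,195.6]],.03)
A,B=ru[:2].mean(0),ru[2:].mean(0);print("run",ru,A,B,np.degrees(np.arctan2(*(B-A)[1::-1])))
```

```text
thin+,thin-,heel+,run outer+
 [[ 0.5189 -0.2718  0.0005  0.0043]
 [ 0.5405 -0.3046  0.0033  0.0029]
 [ 0.3946 -0.352   0.0339  0.0018]
 [ 0.4464 -0.0126  0.0272  0.0035]]
heel [ 0.4038 -0.3667  0.04  ] thin [ 0.5278 -0.2878  0.004 ] len 0.14705207511930113 w 0.037881681020865844 0.04015756652252508 yaw 32.48954120414046
run [[ 0.4447 -0.0126  0.03  ]
 [ 0.4457 -0.0692  0.03  ]
 [ 0.6244 -0.0093  0.03  ]
 [ 0.6255 -0.0662  0.03  ]] [ 0.4452 -0.0409  0.03  ] [ 0.6249 -0.0378  0.03  ] 0.9794824488026526
```

```bash
cat >> h.py <<'E'
def delta(st,xyz,yaw):
    T=R.from_euler("xyz",st["eef_rot"],degrees=True); G=R.from_euler("xyz",[180,0,yaw],degrees=True)
    return ((np.array(xyz)-st["tcp_pos"])@T.as_matrix()/.03).round(2).tolist(),(T.inv()*G).as_rotvec(degrees=True).round(1).tolist()
E
python3 - <<'E'
from h import *
from plant import r
s=r.get_state()
for g in(([.5,.2,.3],-80),([.436,-.346,.2],-147.5)):print(delta(s,*g))
E
```

```text
([14.36, 11.73, -3.43], [0.0, -0.0, 64.9])
([17.03, 29.86, -0.09], [0.0, -0.0, 132.4])
```

```bash
R1='{"xyz":[14.4,11.7,-3.4],"delta_rot":[0,0,65],"claw":0}'; python3 -m crank '[{"xyz":[14.4,11.7,-3.4],"delta_rot":[0,0,65],"claw":0},{"xyz":[14.4,11.7,-3.4],"delta_rot":[0,0,65],"claw":0},{"xyz":[14.4,11.7,-3.4],"delta_rot":[0,0,65],"claw":0},{"xyz":[14.4,11.7,-3.4],"delta_rot":[0,0,65],"claw":0},{"xyz":[14.4,11.7,-3.4],"delta_rot":[0,0,65],"claw":0},{"xyz":[14.4,11.7,-3.4],"delta_rot":[0,0,65],"claw":0},{"xyz":[14.4,11.7,-3.4],"delta_rot":[0,0,65],"claw":0},{"xyz":[14.4,11.7,-3.4],"delta_rot":[0,0,65],"claw":0},{"xyz":[14.4,11.7,-3.4],"delta_rot":[0,0,65],"claw":0},{"xyz":[17,29.9,0],"delta_rot":[0,0,132.4],"claw":0},{"xyz":[17,29.9,0],"delta_rot":[0,0,132.4],"claw":0},{"xyz":[17,29.9,0],"delta_rot":[0,0,132.4],"claw":0},{"xyz":[17,29.9,0],"delta_rot":[0,0,132.4],"claw":0},{"xyz":[17,29.9,0],"delta_rot":[0,0,132.4],"claw":0},{"xyz":[17,29.9,0],"delta_rot":[0,0,132.4],"claw":0},{"xyz":[17,29.9,0],"delta_rot":[0,0,132.4],"claw":0},{"xyz":[17,29.9,0],"delta_rot":[0,0,132.4],"claw":0},{"xyz":[17,29.9,0],"delta_rot":[0,0,132.4],"claw":0},{"xyz":[17,29.9,0],"delta_rot":[0,0,132.4],"claw":0},{"xyz":[17,29.9,0],"delta_rot":[0,0,132.4],"claw":0}]'
python3 - <<'E'
from h import *
from plant import r,optics
s=r.get_state();c=optics.capture("wrist");cv2.imwrite("pics/w1.png",c["img"])
w=blob(c["img"],(0,150,40),(11,255,255),(0,0,640,480));print(s["tcp_pos"],s["eef_rot"],cv2.contourArea(w),cv2.approxPolyDP(cv2.convexHull(w),4,True)[:,0].tolist())
E
```

```text
time_s: 2.85
tcp_pos: [0.4345, -0.3471, 0.197]
eef_rot: [180.0, -0.0, -147.5]
contact_force: [0.6, 1.3, 0.8]
gripper_width: 0.0876
gripper_force: 0.0
[ 0.43449508 -0.34707939  0.19696108] [ 1.79973455e+02 -1.21210374e-02 -1.47535327e+02] 8861.0 [[157, 26], [173, 39], [175, 60], [72, 285], [42, 285], [134, 37], [141, 28]]
```

View pics/w1.png

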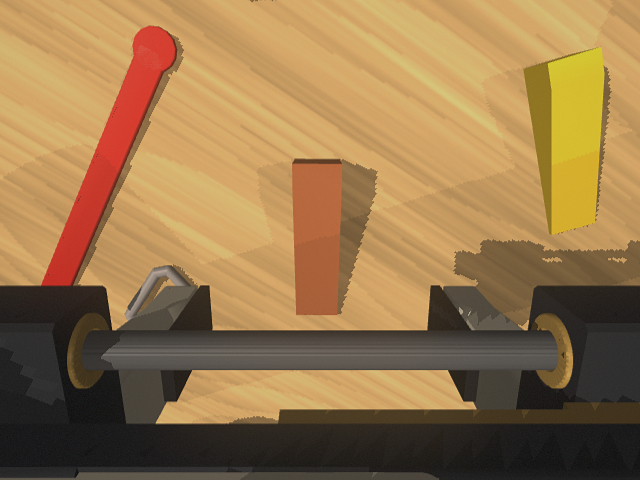

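The wrist view shows the wedge with its heel top edge at (292,163)–(343,164) and its thin end at (296,315)–(340,315).

Run:
```python
from h import *
from plant import r,optics
np.set_printoptions(precision=4,suppress=True)
s=r.get_state();c=optics.capture("wrist");k=cam(c,s)
kt=cam(optics.capture("top"))
print("tri heel/thin",tri(k,[[292,163.5],[343,164],[296,315],[340,315]],kt,[[477.5,282],[464.5,289.6],[443.6,232],[430.6,240.5]]))
h=plane(k,[[292,163.5],[343,164]],.04);t=plane(k,[[296,315],[340,315]],.004)
H,T=h.mean(0),t.mean(0);u=(T-H)[:2];L=np.hypot(*u);u/=L
print(H,T,L,np.linalg.norm(h[0]-h[1]),np.linalg.norm(t[0]-t[1]),yaw:=np.degrees(np.arctan2(u[1],u[0])))
g=H[:2]+u*.013; print("g",g)
# pinch height .022 -> tcp z=.022-.0188
for z in(.1,.006):print(delta(s,[*g,z],yaw-180))
```

```text
tri heel/thin [[ 0.4144 -0.3847  0.0358  0.0024]
 [ 0.3937 -0.3509  0.0383  0.0004]
 [ 0.54   -0.3051  0.0056  0.0028]
 [ 0.5168 -0.2706  0.0081  0.0009]]
[ 0.4042 -0.3682  0.04  ] [ 0.5303 -0.2876  0.004 ] 0.14965055103810462 0.04052052699160116 0.04276191965977368 32.552518751514256
g [ 0.4151 -0.3612]
([0.82, -0.06, 3.25], [-0.0, 0.0, -0.0])
([0.82, -0.06, 6.38], [-0.0, 0.0, -0.0])
```

```bash
python3 -m crank '[{"xyz":[0.82,-0.06,3.3],"delta_rot":[0,0,0],"claw":0},{"xyz":[0.82,-0.06,4.5],"delta_rot":[0,0,0],"claw":0},{"xyz":[0.82,-0.06,5.4],"delta_rot":[0,0,0],"claw":0},{"xyz":[0.82,-0.06,6.1],"delta_rot":[0,0,0],"claw":0},{"xyz":[0.82,-0.06,6.1],"delta_rot":[0,0,0],"claw":0},{"xyz":[0.82,-0.06,6.1],"delta_rot":[0,0,0],"claw":0},{"xyz":[0.82,-0.06,6.1],"delta_rot":[0,0,0],"claw":1},{"xyz":[0.82,-0.06,6.1],"delta_rot":[0,0,0],"claw":1},{"xyz":[0.82,-0.06,6.1],"delta_rot":[0,0,0],"claw":1},{"xyz":[0.82,-0.06,6.1],"delta_rot":[0,0,0],"claw":1},{"xyz":[0.82,-0.06,6.1],"delta_rot":[0,0,0],"claw":1},{"xyz":[0.82,-0.06,6.1],"delta_rot":[0,0,0],"claw":1},{"xyz":[0.82,-0.06,6.1],"delta_rot":[0,0,0],"claw":1}]' 25
```

```text
time_s: 4.62
tcp_pos: [0.415, -0.3617, 0.0141]
eef_rot: [180.0, -0.0, -147.5]
contact_force: [-0.2, 0.9, -0.8]
gripper_width: 0.0233
gripper_force: 0.0
```

The opening passed 40 mm with no grip force, so something is wrong. I'll take a look.

Run:
```python
from h import *
from plant import r,optics
s=r.get_state();print(s["gripper_width"],s["gripper_force"],s["tcp_pos"])
a=optics.capture("wrist")["img"];b=optics.capture("side")["img"][270:420,200:400];t=optics.capture("top")["img"][200:320,400:500]
cv2.imwrite("pics/w2.png",np.hstack([cv2.resize(a,(400,300)),cv2.resize(b,(400,300),interpolation=2)]))
```

```text
0.02328244333865734 0.0 [ 0.41499709 -0.36165195  0.01408551]
```

View pics/w2.png

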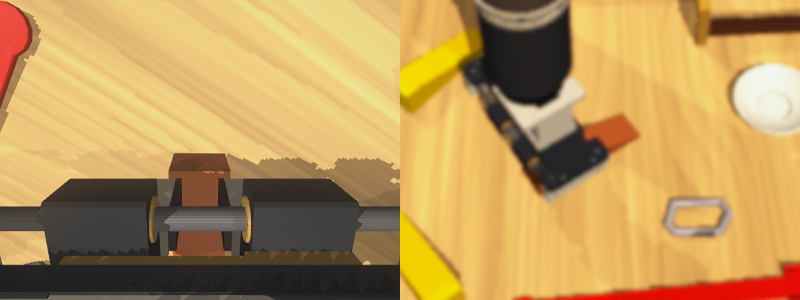

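The wrist picture shows the wedge heel between the fingers, which may still be closing. I'll wait a few rows.

```bash
python3 -m crank '[{"xyz":[0,0,0],"delta_rot":[0,0,0],"claw":1},{"xyz":[0,0,0],"delta_rot":[0,0,0],"claw":1},{"xyz":[0,0,0],"delta_rot":[0,0,0],"claw":1},{"xyz":[0,0,0],"delta_rot":[0,0,0],"claw":1}]'
python3 - <<'E'
from h import *
from plant import r,optics
s=r.get_state();print(s["gripper_width"],s["gripper_force"],s["tcp_pos"])
a=optics.capture("wrist")["img"];cv2.imwrite("pics/w3.png",a[200:480,100:500])
E
```

```text
time_s: 5.28
tcp_pos: [0.4151, -0.3616, 0.0142]
eef_rot: [180.0, 0.0, -147.5]
contact_force: [-0.2, -0.2, -0.4]
gripper_width: 0.0006
gripper_force: 0.0
0.0006224826514968623 0.0 [ 0.415057   -0.36163653  0.01416932]
```

View pics/w3.png

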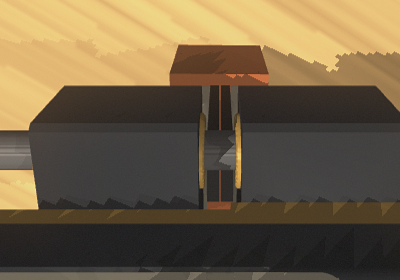

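The shut fingers seem to be resting just above the wedge. In w1 the finger tips end at row 285 with a gap of about 219 px, which puts them about 26 mm short of the reported TCP. I'll check this by probing down gently with the fingers shut on the wedge's top.

```bash
python3 -m crank '[{"xyz":[0,0,0.05],"delta_rot":[0,0,0],"claw":1},{"xyz":[0,0,0.05],"delta_rot":[0,0,0],"claw":1}]';python3 -m crank '[{"xyz":[0,0,0.05],"delta_rot":[0,0,0],"claw":1},{"xyz":[0,0,0.05],"delta_rot":[0,0,0],"claw":1}]'
```

```text
time_s: 5.58
tcp_pos: [0.4149, -0.3616, 0.0125]
eef_rot: [180.0, -0.0, -147.5]
contact_force: [-0.1, -0.9, -0.3]
gripper_width: 0.0006
gripper_force: 0.0
time_s: 5.82
tcp_pos: [0.415, -0.3616, 0.011]
eef_rot: [180.0, -0.0, -147.5]
contact_force: [1.1, 0.1, -0.1]
gripper_width: 0.0007
gripper_force: 0.0
```

```bash
for i in 1; do python3 -m crank '[{"xyz":[0,0,0.05],"delta_rot":[0,0,0],"claw":1},{"xyz":[0,0,0.05],"delta_rot":[0,0,0],"claw":1}]'; done; python3 -m crank '[{"xyz":[0,0,0.05],"delta_rot":[0,0,0],"claw":1},{"xyz":[0,0,0.05],"delta_rot":[0,0,0],"claw":1}]';python3 -m crank '[{"xyz":[0,0,0.05],"delta_rot":[0,0,0],"claw":1},{"xyz":[0,0,0.05],"delta_rot":[0,0,0],"claw":1}]'
```

```text
time_s: 6.08
tcp_pos: [0.4151, -0.3617, 0.0108]
eef_rot: [-180.0, -0.0, -147.4]
contact_force: [-3.4, 3.4, 13.7]
gripper_width: 0.0008
gripper_force: 6.4
time_s: 6.32
tcp_pos: [0.4152, -0.3618, 0.0107]
eef_rot: [-179.9, -0.0, -147.4]
contact_force: [-7.1, 7.1, 27.5]
gripper_width: 0.0006
gripper_force: 13.5
time_s: 6.58
tcp_pos: [0.4152, -0.3619, 0.0106]
eef_rot: [-179.9, -0.0, -147.4]
contact_force: [-9.7, 11.7, 41.4]
gripper_width: 0.0006
gripper_force: 20.7
```

Contact came at TCP z = 0.0108, so the tips are about 29 mm behind the reported TCP, which agrees with the picture. I'll lift, open and regrasp that much lower.

```bash
python3 -m crank '[{"xyz":[0,0,-0.6],"delta_rot":[0,0,0],"claw":0},{"xyz":[0,0,-0.6],"delta_rot":[0,0,0],"claw":0},{"xyz":[0,0,-0.6],"delta_rot":[0,0,0],"claw":0},{"xyz":[0,0,-0.6],"delta_rot":[0,0,0],"claw":0},{"xyz":[0,0,-0.6],"delta_rot":[0,0,0],"claw":0},{"xyz":[0,0,-0.6],"delta_rot":[0,0,0],"claw":0},{"xyz":[0,0,-0.6],"delta_rot":[0,0,0],"claw":0},{"xyz":[0,0,-0.6],"delta_rot":[0,0,0],"claw":0},{"xyz":[0,0,-0.6],"delta_rot":[0,0,0],"claw":0},{"xyz":[0,0,-0.2],"delta_rot":[0,0,0],"claw":0},{"xyz":[0,0,0.2],"delta_rot":[0,0,0],"claw":0},{"xyz":[0,0,0.5],"delta_rot":[0,0,0],"claw":0},{"xyz":[0,0,0.7],"delta_rot":[0,0,0],"claw":0},{"xyz":[0,0,0.7],"delta_rot":[0,0,0],"claw":0}]'
python3 -m crank '[{"xyz":[0,0,0],"delta_rot":[0,0,0],"claw":1},{"xyz":[0,0,0],"delta_rot":[0,0,0],"claw":1},{"xyz":[0,0,0],"delta_rot":[0,0,0],"claw":1},{"xyz":[0,0,0],"delta_rot":[0,0,0],"claw":1},{"xyz":[0,0,0],"delta_rot":[0,0,0],"claw":1},{"xyz":[0,0,0],"delta_rot":[0,0,0],"claw":1},{"xyz":[0,0,0],"delta_rot":[0,0,0],"claw":1},{"xyz":[0,0,0],"delta_rot":[0,0,0],"claw":1}]' 25
```

```text
time_s: 8.32
tcp_pos: [0.4147, -0.3615, -0.015]
eef_rot: [179.9, -0.0, -147.5]
contact_force: [-1.0, 0.5, -0.3]
gripper_width: 0.0878
gripper_force: 0.0
time_s: 9.32
tcp_pos: [0.4151, -0.3617, -0.0143]
eef_rot: [-180.0, -0.0, -147.5]
contact_force: [-0.6, -0.8, 2.3]
gripper_width: 0.0401
gripper_force: 24.9
```

Run:
```python
from h import *
from plant import r
s=r.get_state()
for g in(([.415,-.3617,.1],-147.5),([.458,-.0407,.1],-179)):print(delta(s,*g))
```

```text
([0.0, 0.0, -3.81], [-0.0, -0.0, 0.0])
([-6.96, 8.25, -3.81], [-0.0, -0.0, 31.5])
```

```bash
python3 -m crank '[{"xyz":[0,0,-1],"delta_rot":[0,0,0],"claw":1},{"xyz":[0,0,-2.4],"delta_rot":[0,0,0],"claw":1},{"xyz":[0,0,-3.8],"delta_rot":[0,0,0],"claw":1},{"xyz":[-1.2,1.4,-3.8],"delta_rot":[0,0,5.3],"claw":1},{"xyz":[-2.4,2.8,-3.8],"delta_rot":[0,0,10.6],"claw":1},{"xyz":[-3.5,4.2,-3.8],"delta_rot":[0,0,15.9],"claw":1},{"xyz":[-4.7,5.6,-3.8],"delta_rot":[0,0,21],"claw":1},{"xyz":[-5.9,7,-3.8],"delta_rot":[0,0,26.5],"claw":1},{"xyz":[-6.95,8.25,-3.8],"delta_rot":[0,0,31.5],"claw":1},{"xyz":[-6.95,8.25,-3.8],"delta_rot":[0,0,31.5],"claw":1},{"xyz":[-6.95,8.25,-3.8],"delta_rot":[0,0,31.5],"claw":1}]'
python3 - <<'E'
from h import *
from plant import r,optics
s=r.get_state();c=optics.capture("wrist");print(s["tcp_pos"],s["eef_rot"])
t=optics.capture("top")["img"];cv2.imwrite("pics/w4.png",np.hstack([c["img"][:,60:580],cv2.resize(t[170:310,290:372],(280,480),interpolation=2)]))
E
```

```text
time_s: 10.7
tcp_pos: [0.4572, -0.0408, 0.0994]
eef_rot: [-180.0, -0.0, -178.9]
contact_force: [-0.4, -0.5, -1.3]
gripper_width: 0.0401
gripper_force: 24.9
[ 0.45724495 -0.04080477  0.09943179] [-1.79993873e+02 -4.19610061e-02 -1.78860901e+02]
```

View pics/w4.png

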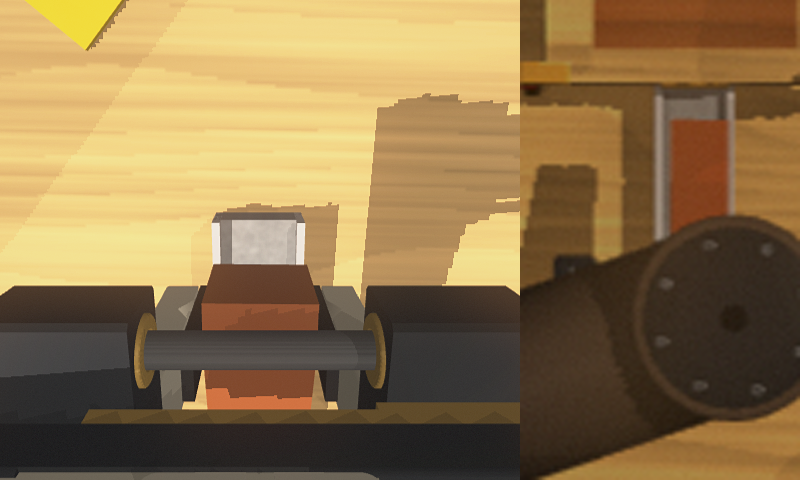

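The wrist view shows the runner's outer end with its rails at columns 272 and 365 (row about 221). The wedge's heel edges are at rows 303 (columns 262–380) and 265 (columns 272–368). The top view shows the wedge inside the rails but slightly to the right.

Run:
```python
from h import *
from plant import r,optics
np.set_printoptions(precision=4,suppress=True)
s=r.get_state();c=optics.capture("wrist");k=cam(c,s);t=optics.capture("top");kt=cam(t)
print("runner end",plane(k,[[272,221],[365,221]],.03))
print("heel top",plane(k,[[262,303],[380,303]],.154),"heel bot",plane(k,[[272,265],[368,265]],.114))
for n,i,b in(("w",c["img"],(260,200,385,330)),("t",t["img"],(320,190,365,233))):
    m=cv2.inRange(cv2.cvtColor(i,cv2.COLOR_BGR2HSV),(0,150,40),(13,255,255))
    for y in ((270,280,290,300,306) if n=="w" else (208,212,216,220,224)):
        x=np.flatnonzero(m[y,b[0]:b[2]])+b[0]; print(n,y,x.min(),x.max()); 
# tip from top view: tip thickness underside .114, top ~.12
print("tip", plane(kt,[[290+150/3.415,170+120/3.43],[290+210/3.415,170+120/3.43]],.118))
print("rails top at row", plane(kt,[[290+(655-520)/3.415,170+95/3.43],[290+(735-520)/3.415,170+95/3.43]],.03))
```

```text
runner end [[ 0.4454 -0.0713  0.03  ]
 [ 0.4444 -0.0143  0.03  ]]
heel top [[ 0.4429 -0.0612  0.154 ]
 [ 0.4422 -0.0218  0.154 ]] heel bot [[ 0.4438 -0.0622  0.114 ]
 [ 0.4431 -0.0215  0.114 ]]Traceback (most recent call last):
  File "<stdin>", line 10, in <module>
    return umr_minimum(a, axis, None, out, keepdims, initial, where)
ValueError: zero-size array to reduction operation minimum which has no identity
```

```bash
python3 -m crank '[{"xyz":[-0.2,-0.03,0],"delta_rot":[0,0,0],"claw":1},{"xyz":[-0.2,-0.03,1.2],"delta_rot":[0,0,0],"claw":1},{"xyz":[-0.2,-0.03,2.2],"delta_rot":[0,0,0],"claw":1},{"xyz":[-0.2,-0.03,2.7],"delta_rot":[0,0,0],"claw":1},{"xyz":[-0.2,-0.03,2.9],"delta_rot":[0,0,0],"claw":1},{"xyz":[-0.2,-0.03,2.9],"delta_rot":[0,0,0],"claw":1},{"xyz":[-0.2,-0.03,2.9],"delta_rot":[0,0,0],"claw":1}]'; python3 -m crank '[{"xyz":[0,0,0.05],"delta_rot":[0,0,0],"claw":1},{"xyz":[0,0,0.08],"delta_rot":[0,0,0],"claw":1},{"xyz":[0,0,0.08],"delta_rot":[0,0,0],"claw":1}]'; python3 -m crank '[{"xyz":[0,0,0.04],"delta_rot":[0,0,0],"claw":1},{"xyz":[0,0,0.04],"delta_rot":[0,0,0],"claw":1}]'
```

```text
time_s: 11.78
tcp_pos: [0.4644, -0.0416, 0.0133]
eef_rot: [180.0, 0.1, -179.0]
contact_force: [-0.5, 0.7, -1.1]
gripper_width: 0.0397
gripper_force: 24.9
time_s: 12.15
tcp_pos: [0.4637, -0.0416, 0.0104]
eef_rot: [180.0, 0.0, -179.0]
contact_force: [0.6, 0.7, 0.1]
gripper_width: 0.0398
gripper_force: 24.9
time_s: 12.4
tcp_pos: [0.4636, -0.0416, 0.009]
eef_rot: [-180.0, -0.0, -179.0]
contact_force: [0.1, 0.1, -0.8]
gripper_width: 0.0401
gripper_force: 24.9
```

```bash
python3 -m crank '[{"xyz":[0,0,0.05],"delta_rot":[0,0,0],"claw":1},{"xyz":[0,0,0.05],"delta_rot":[0,0,0],"claw":1}]';  python3 -m crank '[{"xyz":[0,0,0.04],"delta_rot":[0,0,0],"claw":1},{"xyz":[0,0,0.04],"delta_rot":[0,0,0],"claw":1}]'
```

```text
time_s: 12.65
tcp_pos: [0.4638, -0.0416, 0.0077]
eef_rot: [-180.0, 0.0, -179.0]
contact_force: [-1.0, 0.3, 1.6]
gripper_width: 0.0398
gripper_force: 24.9
time_s: 12.9
tcp_pos: [0.4639, -0.0416, 0.0076]
eef_rot: [-180.0, 0.0, -178.9]
contact_force: [-8.0, 1.8, 20.5]
gripper_width: 0.0398
gripper_force: 25.0
```

```bash
python3 -m crank '[{"xyz":[0,0,-0.05],"delta_rot":[0,0,0],"claw":1},{"xyz":[0,0,-0.05],"delta_rot":[0,0,0],"claw":0},{"xyz":[0,0,-0.05],"delta_rot":[0,0,0],"claw":0},{"xyz":[0,0,-0.05],"delta_rot":[0,0,0],"claw":0},{"xyz":[0,0,-0.05],"delta_rot":[0,0,0],"claw":0},{"xyz":[0,0,-0.05],"delta_rot":[0,0,0],"claw":0},{"xyz":[0,0,-0.7],"delta_rot":[0,0,0],"claw":0},{"xyz":[0,0,-1.7],"delta_rot":[0,0,0],"claw":0},{"xyz":[1,0,-1.7],"delta_rot":[0,0,0],"claw":1},{"xyz":[1,0,-1.7],"delta_rot":[0,0,0],"claw":1},{"xyz":[1,0,-1.7],"delta_rot":[0,0,0],"claw":1},{"xyz":[1,0,-1.7],"delta_rot":[0,0,0],"claw":1},{"xyz":[1,0,-1.7],"delta_rot":[0,0,0],"claw":1},{"xyz":[1,0,-1.7],"delta_rot":[0,0,0],"claw":1}]'
python3 - <<'E'
from h import *
from plant import r,optics
s=r.get_state();c=optics.capture("wrist");t=optics.capture("top");q=optics.capture("side")
cv2.imwrite("pics/w5.png",np.hstack([cv2.resize(c["img"],(320,240)),cv2.resize(q["img"][220:300,270:380],(330,240),interpolation=2),cv2.resize(t["img"][180:280,310:375],(150,240),interpolation=2)]))
E
```

```text
time_s: 14.65
tcp_pos: [0.4338, -0.0422, 0.0572]
eef_rot: [-180.0, -0.0, -179.0]
contact_force: [-0.2, 0.3, 0.6]
gripper_width: 0.0327
gripper_force: 0.0
```

View pics/w5.png

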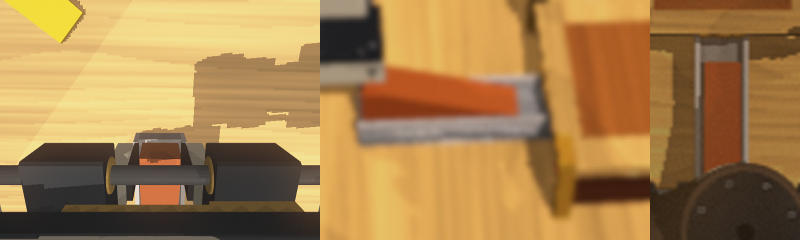

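The wedge lies flat between the rails with its thin end towards the lid. Next I lower the shut fingers behind the heel and push.

```bash
python3 -m crank '[{"xyz":[0,0,0],"delta_rot":[0,0,0],"claw":1},{"xyz":[0,0,0],"delta_rot":[0,0,0],"claw":1},{"xyz":[0,0,0],"delta_rot":[0,0,0],"claw":1},{"xyz":[0,0,0.8],"delta_rot":[0,0,0],"claw":1},{"xyz":[0,0,1.4],"delta_rot":[0,0,0],"claw":1},{"xyz":[0,0,1.6],"delta_rot":[0,0,0],"claw":1},{"xyz":[0,0,1.6],"delta_rot":[0,0,0],"claw":1}]'; python3 -m crank '[{"xyz":[-0.1,0,0],"delta_rot":[0,0,0],"claw":1},{"xyz":[-0.2,0,0],"delta_rot":[0,0,0],"claw":1},{"xyz":[-0.3,0,0],"delta_rot":[0,0,0],"claw":1},{"xyz":[-0.5,0,0],"delta_rot":[0,0,0],"claw":1},{"xyz":[-0.7,0,0],"delta_rot":[0,0,0],"claw":1},{"xyz":[-0.9,0,0],"delta_rot":[0,0,0],"claw":1},{"xyz":[-1.1,0,0],"delta_rot":[0,0,0],"claw":1},{"xyz":[-1.3,0,0],"delta_rot":[0,0,0],"claw":1},{"xyz":[-1.5,0,0],"delta_rot":[0,0,0],"claw":1},{"xyz":[-1.7,0,0],"delta_rot":[0,0,0],"claw":1},{"xyz":[-1.9,0,0],"delta_rot":[0,0,0],"claw":1},{"xyz":[-2.1,0,0],"delta_rot":[0,0,0],"claw":1},{"xyz":[-2.3,0,0],"delta_rot":[0,0,0],"claw":1}]'
```

```text
time_s: 15.68
tcp_pos: [0.4336, -0.0423, 0.0093]
eef_rot: [-180.0, -0.0, -178.9]
contact_force: [-0.1, -0.3, 0.1]
gripper_width: 0.0007
gripper_force: 0.0
time_s: 17.3
tcp_pos: [0.5031, -0.0409, 0.0094]
eef_rot: [-180.0, 0.0, -179.0]
contact_force: [0.4, -0.3, -0.7]
gripper_width: 0.0005
gripper_force: 0.3
```

```bash
python3 -m crank '[{"xyz":[-0.1,0,0],"delta_rot":[0,0,0],"claw":1},{"xyz":[-0.2,0,0],"delta_rot":[0,0,0],"claw":1},{"xyz":[-0.3,0,0],"delta_rot":[0,0,0],"claw":1},{"xyz":[-0.4,0,0],"delta_rot":[0,0,0],"claw":1},{"xyz":[-0.5,0,0],"delta_rot":[0,0,0],"claw":1},{"xyz":[-0.6,0,0],"delta_rot":[0,0,0],"claw":1},{"xyz":[-0.7,0,0],"delta_rot":[0,0,0],"claw":1}]'; python3 -m crank '[{"xyz":[-0.1,0,0],"delta_rot":[0,0,0],"claw":1},{"xyz":[-0.2,0,0],"delta_rot":[0,0,0],"claw":1},{"xyz":[-0.3,0,0],"delta_rot":[0,0,0],"claw":1},{"xyz":[-0.3,0,0],"delta_rot":[0,0,0],"claw":1}]'; python3 -m crank '[{"xyz":[-0.1,0,0],"delta_rot":[0,0,0],"claw":1},{"xyz":[-0.2,0,0],"delta_rot":[0,0,0],"claw":1},{"xyz":[-0.2,0,0],"delta_rot":[0,0,0],"claw":1}]'
```

```text
time_s: 18.18
tcp_pos: [0.5215, -0.0411, 0.0091]
eef_rot: [-180.0, -0.2, -179.0]
contact_force: [-7.3, -0.1, 5.2]
gripper_width: 0.0007
gripper_force: 3.4
time_s: 18.68
tcp_pos: [0.5313, -0.0408, 0.0091]
eef_rot: [-180.0, -0.2, -179.0]
contact_force: [-6.3, -1.9, 2.6]
gripper_width: -0.0001
gripper_force: 2.6
time_s: 19.05
tcp_pos: [0.5388, -0.0403, 0.0091]
eef_rot: [180.0, -0.0, -179.0]
contact_force: [-1.8, 0.1, -1.9]
gripper_width: 0.0003
gripper_force: 1.0
```

```bash
python3 -m crank '[{"xyz":[-0.05,0,0],"delta_rot":[0,0,0],"claw":1},{"xyz":[-0.1,0,0],"delta_rot":[0,0,0],"claw":1},{"xyz":[-0.15,0,0],"delta_rot":[0,0,0],"claw":1},{"xyz":[-0.2,0,0],"delta_rot":[0,0,0],"claw":1},{"xyz":[-0.2,0,0],"delta_rot":[0,0,0],"claw":1}]'; python3 -m crank '[{"xyz":[-0.03,0,0],"delta_rot":[0,0,0],"claw":1},{"xyz":[-0.06,0,0],"delta_rot":[0,0,0],"claw":1},{"xyz":[-0.1,0,0],"delta_rot":[0,0,0],"claw":1},{"xyz":[-0.1,0,0],"delta_rot":[0,0,0],"claw":1}]'
```

```text
time_s: 19.68
tcp_pos: [0.545, -0.0401, 0.0094]
eef_rot: [180.0, 0.0, -179.0]
contact_force: [-2.1, -0.3, -1.7]
gripper_width: 0.0005
gripper_force: 1.0
time_s: 20.18
tcp_pos: [0.5479, -0.0401, 0.0094]
eef_rot: [180.0, 0.0, -179.0]
contact_force: [-1.8, 0.3, -1.4]
gripper_width: 0.0006
gripper_force: 1.0
```

```bash
python3 -m crank '[{"xyz":[-0.03,0,0],"delta_rot":[0,0,0],"claw":1},{"xyz":[-0.06,0,0],"delta_rot":[0,0,0],"claw":1},{"xyz":[-0.06,0,0],"delta_rot":[0,0,0],"claw":1}]'
```

```text
time_s: 20.55
tcp_pos: [0.5497, -0.0401, 0.0094]
eef_rot: [180.0, 0.0, -179.0]
contact_force: [-1.5, 0.1, -0.7]
gripper_width: 0.0004
gripper_force: 1.0
```

```bash
python3 -m crank '[{"xyz":[-0.03,0,0],"delta_rot":[0,0,0],"claw":1},{"xyz":[-0.06,0,0],"delta_rot":[0,0,0],"claw":1},{"xyz":[-0.06,0,0],"delta_rot":[0,0,0],"claw":1}]'
```

```text
time_s: 20.92
tcp_pos: [0.5514, -0.04, 0.0094]
eef_rot: [-180.0, 0.0, -179.0]
contact_force: [-0.8, -0.2, -1.9]
gripper_width: 0.0005
gripper_force: 1.0
```

```bash
python3 -m crank '[{"xyz":[-0.03,0,0],"delta_rot":[0,0,0],"claw":1},{"xyz":[-0.06,0,0],"delta_rot":[0,0,0],"claw":1},{"xyz":[-0.06,0,0],"delta_rot":[0,0,0],"claw":1}]'
```

```text
time_s: 21.3
tcp_pos: [0.5533, -0.04, 0.0094]
eef_rot: [-180.0, 0.0, -179.0]
contact_force: [-2.5, 0.1, -1.6]
gripper_width: 0.0004
gripper_force: 1.0
```

```bash
python3 -m crank '[{"xyz":[-0.03,0,0],"delta_rot":[0,0,0],"claw":1},{"xyz":[-0.06,0,0],"delta_rot":[0,0,0],"claw":1},{"xyz":[-0.06,0,0],"delta_rot":[0,0,0],"claw":1}]'
```

```text
time_s: 21.68
tcp_pos: [0.555, -0.04, 0.0094]
eef_rot: [180.0, 0.0, -179.0]
contact_force: [-2.2, -0.0, -1.1]
gripper_width: 0.0003
gripper_force: 1.0
```

```bash
python3 -m crank '[{"xyz":[-0.03,0,0],"delta_rot":[0,0,0],"claw":1},{"xyz":[-0.06,0,0],"delta_rot":[0,0,0],"claw":1},{"xyz":[-0.06,0,0],"delta_rot":[0,0,0],"claw":1}]'
```

```text
time_s: 22.05
tcp_pos: [0.5569, -0.0399, 0.0094]
eef_rot: [180.0, 0.0, -179.0]
contact_force: [-2.6, -0.1, -1.6]
gripper_width: 0.0005
gripper_force: 1.0
```

```bash
python3 -m crank '[{"xyz":[-0.03,0,0],"delta_rot":[0,0,0],"claw":1},{"xyz":[-0.06,0,0],"delta_rot":[0,0,0],"claw":1},{"xyz":[-0.06,0,0],"delta_rot":[0,0,0],"claw":1}]'
```

```text
time_s: 22.42
tcp_pos: [0.5587, -0.0399, 0.0094]
eef_rot: [180.0, 0.0, -179.0]
contact_force: [-1.7, -0.4, -1.2]
gripper_width: 0.0004
gripper_force: 1.0
```

Run:
```python
from h import *
from plant import r,optics
s=r.get_state();print(s["contact_force"],s["tcp_pos"])
t=optics.capture("top");q=optics.capture("side")
cv2.imwrite("pics/w6.png",np.hstack([cv2.resize(q["img"][210:300,310:420],(490,400),interpolation=2),cv2.resize(t["img"][110:250,285:400],(300,400),interpolation=2)]))
```

```text
[-1.74953657 -0.36850391 -1.2051035 ] [ 0.55869454 -0.03988243  0.00938049]
```

View pics/w6.png

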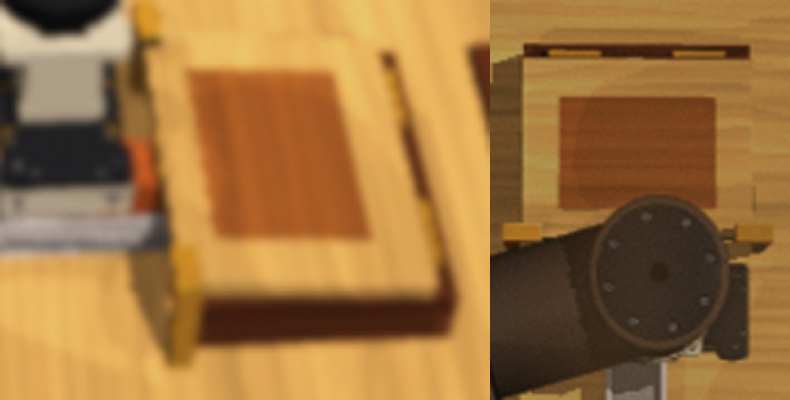

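The picture shows the lid rising with the wedge under its edge, the gripper clear of the lid and catches, and the lid not yet pressed on the pads (push only about 2 N). I'll continue.

```bash
python3 -m crank '[{"xyz":[-0.03,0,0],"delta_rot":[0,0,0],"claw":1},{"xyz":[-0.06,0,0],"delta_rot":[0,0,0],"claw":1},{"xyz":[-0.06,0,0],"delta_rot":[0,0,0],"claw":1}]'
```

```text
time_s: 22.9
tcp_pos: [0.5603, -0.0399, 0.0094]
eef_rot: [-180.0, 0.0, -179.0]
contact_force: [-3.1, -0.6, -0.2]
gripper_width: 0.0002
gripper_force: 1.5
```

```bash
python3 -m crank '[{"xyz":[-0.03,0,0],"delta_rot":[0,0,0],"claw":1},{"xyz":[-0.06,0,0],"delta_rot":[0,0,0],"claw":1},{"xyz":[-0.06,0,0],"delta_rot":[0,0,0],"claw":1}]'
```

```text
time_s: 23.28
tcp_pos: [0.5622, -0.0399, 0.0094]
eef_rot: [-180.0, 0.0, -179.0]
contact_force: [-3.2, -0.1, 0.5]
gripper_width: 0.0009
gripper_force: 1.8
```

```bash
python3 -m crank '[{"xyz":[-0.03,0,0],"delta_rot":[0,0,0],"claw":1},{"xyz":[-0.06,0,0],"delta_rot":[0,0,0],"claw":1},{"xyz":[-0.06,0,0],"delta_rot":[0,0,0],"claw":1}]'
```

```text
time_s: 23.65
tcp_pos: [0.564, -0.0398, 0.0094]
eef_rot: [-180.0, 0.0, -179.0]
contact_force: [-4.0, -1.0, 1.3]
gripper_width: 0.0002
gripper_force: 2.0
```

Force is starting to rise, so I'll use smaller steps.

```bash
python3 -m crank '[{"xyz":[-0.02,0,0],"delta_rot":[0,0,0],"claw":1},{"xyz":[-0.04,0,0],"delta_rot":[0,0,0],"claw":1},{"xyz":[-0.04,0,0],"delta_rot":[0,0,0],"claw":1}]'
```

```text
time_s: 24.02
tcp_pos: [0.565, -0.0398, 0.0094]
eef_rot: [-180.0, -0.0, -179.0]
contact_force: [-3.6, -0.4, 1.8]
gripper_width: 0.0005
gripper_force: 2.4
```

```bash
python3 -m crank '[{"xyz":[-0.02,0,0],"delta_rot":[0,0,0],"claw":1},{"xyz":[-0.04,0,0],"delta_rot":[0,0,0],"claw":1},{"xyz":[-0.04,0,0],"delta_rot":[0,0,0],"claw":1}]'
```

```text
time_s: 24.4
tcp_pos: [0.5663, -0.0398, 0.0094]
eef_rot: [-180.0, -0.0, -179.0]
contact_force: [-4.9, 0.1, 3.8]
gripper_width: 0.0003
gripper_force: 2.4
```

```bash
python3 -m crank '[{"xyz":[-0.02,0,0],"delta_rot":[0,0,0],"claw":1},{"xyz":[-0.04,0,0],"delta_rot":[0,0,0],"claw":1},{"xyz":[-0.04,0,0],"delta_rot":[0,0,0],"claw":1}]'
```

```text
time_s: 24.78
tcp_pos: [0.5674, -0.0398, 0.0094]
eef_rot: [-180.0, -0.0, -179.0]
contact_force: [-5.4, 0.2, 3.0]
gripper_width: 0.0009
gripper_force: 2.5
```

```bash
python3 -m crank '[{"xyz":[-0.02,0,0],"delta_rot":[0,0,0],"claw":1},{"xyz":[-0.04,0,0],"delta_rot":[0,0,0],"claw":1},{"xyz":[-0.04,0,0],"delta_rot":[0,0,0],"claw":1}]'
```

```text
time_s: 25.15
tcp_pos: [0.5687, -0.0397, 0.0094]
eef_rot: [-180.0, -0.0, -179.0]
contact_force: [-4.6, -0.7, 3.3]
gripper_width: 0.0007
gripper_force: 2.5
```

```bash
python3 -m crank '[{"xyz":[-0.02,0,0],"delta_rot":[0,0,0],"claw":1},{"xyz":[-0.04,0,0],"delta_rot":[0,0,0],"claw":1},{"xyz":[-0.04,0,0],"delta_rot":[0,0,0],"claw":1}]'
```

```text
time_s: 25.52
tcp_pos: [0.5696, -0.0397, 0.0094]
eef_rot: [-180.0, -0.0, -179.0]
contact_force: [-5.3, 0.8, 3.3]
gripper_width: 0.0001
gripper_force: 2.8
```

```bash
python3 -m crank '[{"xyz":[-0.02,0,0],"delta_rot":[0,0,0],"claw":1},{"xyz":[-0.04,0,0],"delta_rot":[0,0,0],"claw":1},{"xyz":[-0.04,0,0],"delta_rot":[0,0,0],"claw":1}]'
```

```text
time_s: 25.9
tcp_pos: [0.5698, -0.0398, 0.0094]
eef_rot: [-180.0, -0.1, -179.0]
contact_force: [-8.4, 0.3, 7.2]
gripper_width: 0.0003
gripper_force: 4.6
```

```bash
python3 -m crank '[{"xyz":[0,0,-0.01],"delta_rot":[0,0,0],"claw":1},{"xyz":[0,0,-0.02],"delta_rot":[0,0,0],"claw":1},{"xyz":[0,0,-0.02],"delta_rot":[0,0,0],"claw":1}]'
```

```text
time_s: 26.28
tcp_pos: [0.5699, -0.0398, 0.0094]
eef_rot: [-180.0, -0.1, -179.0]
contact_force: [-6.4, -0.0, 1.9]
gripper_width: 0.0
gripper_force: 3.3
```

```bash
python3 -m crank '[{"xyz":[-0.01,0,-0.01],"delta_rot":[0,0,0],"claw":1},{"xyz":[-0.02,0,-0.01],"delta_rot":[0,0,0],"claw":1},{"xyz":[-0.02,0,-0.01],"delta_rot":[0,0,0],"claw":1}]'
```

```text
time_s: 26.65
tcp_pos: [0.5699, -0.0398, 0.0094]
eef_rot: [-180.0, -0.2, -179.0]
contact_force: [-7.7, 0.3, 0.8]
gripper_width: 0.0004
gripper_force: 3.7
```

```bash
python3 -m crank '[{"xyz":[-0.01,0,-0.005],"delta_rot":[0,0,0],"claw":1},{"xyz":[-0.02,0,-0.01],"delta_rot":[0,0,0],"claw":1},{"xyz":[-0.02,0,-0.01],"delta_rot":[0,0,0],"claw":1}]'
```

```text
time_s: 27.02
tcp_pos: [0.57, -0.0398, 0.0095]
eef_rot: [-180.0, -0.2, -179.0]
contact_force: [-7.6, -0.3, -1.5]
gripper_width: 0.0006
gripper_force: 4.0
```

```bash
python3 -m crank '[{"xyz":[-0.01,0,-0.005],"delta_rot":[0,0,0],"claw":1},{"xyz":[-0.02,0,-0.01],"delta_rot":[0,0,0],"claw":1},{"xyz":[-0.02,0,-0.01],"delta_rot":[0,0,0],"claw":1}]'
```

```text
time_s: 27.4
tcp_pos: [0.5701, -0.0399, 0.0095]
eef_rot: [-180.0, -0.3, -179.0]
contact_force: [-8.2, 0.8, -0.9]
gripper_width: 0.0006
gripper_force: 4.3
```

```bash
python3 -m crank '[{"xyz":[-0.02,0,0],"delta_rot":[0,0,0],"claw":1},{"xyz":[-0.03,0,0],"delta_rot":[0,0,0],"claw":1},{"xyz":[-0.03,0,0],"delta_rot":[0,0,0],"claw":1}]'
```

```text
time_s: 27.78
tcp_pos: [0.5701, -0.0399, 0.0095]
eef_rot: [-180.0, -0.4, -179.0]
contact_force: [-11.4, 1.8, 2.5]
gripper_width: 0.0003
gripper_force: 5.8
```

```bash
python3 -m crank '[{"xyz":[-0.01,0,-0.005],"delta_rot":[0,0,0],"claw":1},{"xyz":[-0.02,0,-0.005],"delta_rot":[0,0,0],"claw":1},{"xyz":[-0.02,0,-0.005],"delta_rot":[0,0,0],"claw":1}]'
```

```text
time_s: 28.15
tcp_pos: [0.5701, -0.04, 0.0095]
eef_rot: [-180.0, -0.4, -179.0]
contact_force: [-12.9, 2.8, 2.2]
gripper_width: 0.0003
gripper_force: 6.5
```

```bash
python3 -m crank '[{"xyz":[-0.005,0,-0.005],"delta_rot":[0,0,0],"claw":1},{"xyz":[-0.01,0,-0.01],"delta_rot":[0,0,0],"claw":1},{"xyz":[-0.01,0,-0.01],"delta_rot":[0,0,0],"claw":1}]'
```

```text
time_s: 28.52
tcp_pos: [0.5702, -0.04, 0.0095]
eef_rot: [-180.0, -0.4, -179.0]
contact_force: [-10.4, 1.8, 0.5]
gripper_width: 0.0005
gripper_force: 6.3
```

Run:
```python
from plant import r,optics
for i in range(3): s=r.get_state();print(s["contact_force"].round(1),s["tcp_pos"].round(5),s["gripper_force"]);optics.capture("top")
```

```text
[-10.4   1.8   0.5] [ 0.5702  -0.04     0.00951] 6.289694951847196
[-11.9   1.9   0.9] [ 0.57015 -0.04     0.00949] 6.287093572318554
[-12.5   2.    0.8] [ 0.57018 -0.03999  0.00951] 6.285102171823382
```

The level push is steady at about 12 N, which counts as snug. I'll back straight off, then rise.

```bash
python3 -m crank '[{"xyz":[0.05,0,0],"delta_rot":[0,0,0],"claw":1},{"xyz":[0.1,0,0],"delta_rot":[0,0,0],"claw":1},{"xyz":[0.2,0,0],"delta_rot":[0,0,0],"claw":1},{"xyz":[0.6,0,0],"delta_rot":[0,0,0],"claw":1},{"xyz":[1.2,0,0],"delta_rot":[0,0,0],"claw":1},{"xyz":[2,0,-1],"delta_rot":[0,0,0],"claw":1},{"xyz":[3,0,-2.5],"delta_rot":[0,0,0],"claw":1},{"xyz":[3,0,-4],"delta_rot":[0,0,0],"claw":1},{"xyz":[3,0,-4],"delta_rot":[0,0,0],"claw":1},{"xyz":[3,0,-4],"delta_rot":[0,0,0],"claw":1}]'
python3 - <<'E'
from h import *
from plant import r,optics
t=optics.capture("top");q=optics.capture("side");kt=cam(t)
cv2.imwrite("pics/w7.png",np.hstack([cv2.resize(q["img"][210:300,270:380],(440,360),interpolation=2),cv2.resize(t["img"][170:280,290:395],(344,360),interpolation=2)]))
m=cv2.inRange(cv2.cvtColor(t["img"],cv2.COLOR_BGR2HSV),(0,150,40),(13,255,255))[198:265,325:360]
ys,xs=np.nonzero(m); print(len(ys)); 
if len(ys): 
    b=[xs.min()+325,xs.max()+326,ys.min()+198,ys.max()+199]; print(b,plane(kt,[[b[0],b[3]],[b[1],b[3]]],.062))
E
```

```text
time_s: 29.92
tcp_pos: [0.4848, -0.041, 0.1316]
eef_rot: [180.0, 0.1, -179.0]
contact_force: [-0.2, 0.4, -0.2]
gripper_width: 0.0005
gripper_force: 0.0
254
[np.int64(333), np.int64(350), np.int64(198), np.int64(213)] [[ 0.57782627 -0.01811244  0.062     ]
 [ 0.57862983 -0.06012094  0.062     ]]
```

View pics/w7.png

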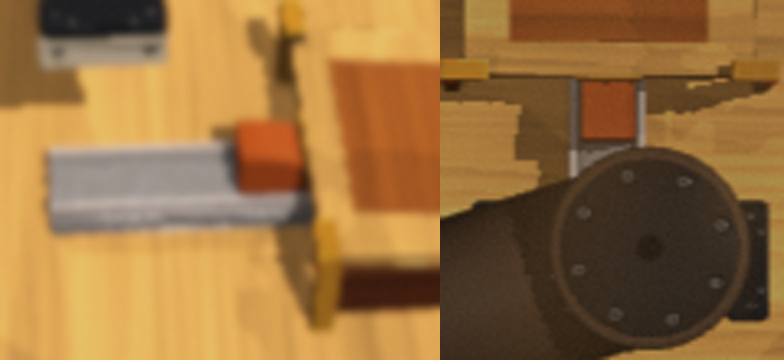

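The wedge has stayed in place, straight and between the rails. Its heel is at x ≈ 0.578, so the tip is about 0.10 m under the lid, and the gripper is clear.

```bash
python3 -c "
from plant import job
print(job.close_job())"
```

```text
the job is handed in; nothing more can be done
None
```

I handed the job in at about 30 s with the wedge flat in the runner and the lid raised about 14.5 mm. My last level push was about 12 N, which should leave it snug, though I couldn't measure the wedge-to-lid force itself. The wedge held after I let go, and I never touched the lid or the listed bystanders; no verdict was shown.

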